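# Flip the status flag of the finished turned box

## Task

The lidded turned box is finished: with the fingertips push the hinged status flag on its stand up, guide it right over its pivot and press it down until it lies fully flat on the other side, showing the cross instead of the ring. Do it gently, without pinching or flicking the flag; leave the candle cup's flag alone and do not lift or shift the turned pieces.

Things in the scene. Friction and masses are not known exactly. Their poses are not given: they have to be found in the camera images.
- stand_box: fixed stand that carries the turned box: plywood base 18 mm thick with a hinged wooden flag on its robot-side part. Origin on the bench top right under the middle of the flag's hinge; x points away from the robot along the hinge axis, y to the robot's left, z up. Base from x=-50 to +136 mm and y=-28 to +50 mm
- stand_box_hinge (a point): middle of the flag's hinge axis on the turned box's stand, 70 mm above the bench, axes as the stand's. Two cheeks carry it (26 mm in y, 10 mm thick, at x=+-38 mm, tops 82 mm above the bench). Rests under the flag, tops 66 mm above the bench: at y=-19 to -9 mm and at y=+24 to +36 mm; right of y=-28 mm it is open below the flag down to the bench
- flag_box (a joint): flag angle on the turned box's stand: 0 = level, free edge to the robot's right (-y, stop), pi/2 upright, pi = turned over, level to the left (+y, stop). Starts at 0 to 0.2. Stiff hinge, about 0.04 N m (1 N at the free edge): the 40 g flag stays at any angle where it is left. A raised dark ring is on the face that is up at 0, a raised diagonal cross on the other, up at pi
- flag_box_edge (a point): middle of the free edge of the flag on the turned box's stand, 70 mm from the hinge axis, mid-thickness. The flag is a pale wooden plate 60 mm wide along the hinge, 6 mm thick, its mid-plane through the hinge axis; a steel rod 8 mm in diameter runs along the free edge
- piece_box: lidded turned wooden box, dark body and pale lid with a small knob, 57 mm across, 66 mm high; stands loose on the far part of its stand, about 95 mm beyond the hinge's middle. Origin at the centre of its underside, z up
- stand_cup: fixed stand that carries the candle cup: plywood base 18 mm thick with a hinged wooden flag on its robot-side part. Origin on the bench top right under the middle of the flag's hinge; x points away from the robot along the hinge axis, y to the robot's left, z up. Base from x=-50 to +136 mm and y=-28 to +50 mm
- stand_cup_hinge (a point): middle of the flag's hinge axis on the candle cup's stand, 70 mm above the bench, axes as the stand's. Two cheeks carry it (26 mm in y, 10 mm thick, at x=+-38 mm, tops 82 mm above the bench). Rests under the flag, tops 66 mm above the bench: at y=-19 to -9 mm and at y=+24 to +36 mm; right of y=-28 mm it is open below the flag down to the bench
- flag_cup (a joint): flag angle on the candle cup's stand: 0 = level, free edge to the robot's right (-y, stop), pi/2 upright, pi = turned over, level to the left (+y, stop). Starts at 0 to 0.2. Stiff hinge, about 0.04 N m (1 N at the free edge): the 40 g flag stays at any angle where it is left. A raised dark ring is on the face that is up at 0, a raised diagonal cross on the other, up at pi
- flag_cup_edge (a point): middle of the free edge of the flag on the candle cup's stand, 70 mm from the hinge axis, mid-thickness. The flag is a pale wooden plate 60 mm wide along the hinge, 6 mm thick, its mid-plane through the hinge axis; a steel rod 8 mm in diameter runs along the free edge
- piece_cup: pale turned wooden candle cup (slim candlestick), 64 mm across, 107 mm high; stands loose on the far part of its stand, about 95 mm beyond the hinge's middle. Origin at the centre of its underside, z up
- spinning_top: small reddish turned wooden spinning top with a thin stem pointing up, 45 mm across, 53 mm high, standing loose on the bench to the left of the stands; origin at the centre of its underside, z up
Things that resemble listed ones, but are neither listed nor needed, are in the scene too. Several things have the shape of the spinning_top; the one meant has the colours described above.

How it is judged:
By the outcome, as a careful person would: the job done as asked, in the order asked, and still so for the second after the job is handed in, with the robot touching nothing.
It also fails if it takes over 35 s, if anything falls off the work surface, if the arm or the gripper's body presses on something with over 40 N, if the wrist force passes 120 N, or if a joint passes its speed limit or range.

## Robot

A 6-joint arm with a two-finger parallel gripper is mounted at the origin on a cart in front of the work surface, level with it; the furniture and walls round the work are solid. World frame = base frame: x ahead of the robot, y to its left, z up, the work surface at z = 0. Lengths are in m, angles in rad, forces in N, time in s.
With the tool pointing down it reaches from about 0.35 to 0.85 m from the base axis. Payload 8.1 kg.
Tool frame: the origin (TCP) lies on the mounting face of the last link; the fingertips stand 186 mm ahead of it and the grasp point (between the pads) lies 167 mm ahead of it; z points along the fingers, y is the line along which they close (so a half turn about z gives the same grasp; the last joint's range is limited). The gripper opens to 93 mm and grips with 3 to 60 N. Pads are 15 mm wide; open, the fingers measure 128 mm over their backs; the gripper's body (75 mm by 188 mm) begins 65 mm behind the grasp point.
Start: joints at [-1.315, 0.13, 1.488, -0, 1.523, -0.085], TCP at [0.201, -0.565, 0.405] pointing down, gripper open.
Joint ranges: [-2.96, 2.96], [-0.89, 2.26], [0.02, 2.5], [-1.34, 4.48], [0, 2.73], [-2.66, 2.66]. Speed limits (rad/s): [2.39, 2.39, 2.79, 3.14, 3.14, 3.14].

## Interface

Orientations are given as a rotation vector (axis times angle).
In Python, from plant import * gives the robot as it stands. The module is installed in compiled form; this text tells all that it offers.
- The arm moves only by the tool arm_command, never from a script. Its argument "increments" is a list of rows, each a list of 6 numbers: the shift along the tool's x, y, z in units of 0.2 m (1.0 is 0.2 m), then the turn, a rotation vector about the tool's x, y, z in units of pi rad (1.0 is pi rad). A call has exactly 5 rows; each row is the pose to reach, as a shift and turn from the pose commanded when the call began, along the tool's axes at that moment, turning the shorter way round; what a row does not reach only later rows make up. A row lasts 1/8 s, in which the tool goes at most 62.5 mm and 10.7 degrees, less where a joint would pass 70% of its speed; a pose out of reach is approached as far as the arm can. A call with a number of a shift or a turn outside -1 to 1 is refused whole. A call with a gripper value outside its range is refused whole. "fingers" is the closure, from -1 (fully open) to 1 (shut), set as the call begins (left out, the last holds). The fingers move at their own pace and stop on an object; "force" is the grip in N (left out, the last holds). Time passes only in rows, so rows that repeat a pose let the fingers close, or fill a call up. It gives the time, the measured TCP pose, the force, the opening and the grip force at its end, in the units of the state.
- read_state(): the state, without advancing time (a new reading comes with each control period).
- read_camera(name): name is "scene" or "top" or "wrist"; returns a dict with "image" (420x560x3 uint8, red, green, blue), "fx", "fy", "cx", "cy" (pixels), "T" (4x4, takes a point from camera to world coordinates). Camera axes: x right, y down, z forward; pixel columns grow to the right and rows downward; lengths in m; the calibration is good to about 2 mm. The wrist camera is an equidistant fisheye: a pixel r from the principal point sees the ray r / f radians off the axis. A picture is of the moment at which its call begins. There is no depth.
- close_job(): hands the job in; it is judged then, once.
The state is a dict: "t": time; "q": joint angles; "dq": joint speeds; "joint_torque": joint torques, N m; "tool_pos": TCP position; "orientation": TCP orientation; "force": force on the tool from outside, world axes, zero at the start; "wrist_torque": the same for the moment, N m; "opening": finger opening in m; "gripper_force": force on a finger pad.
Only numpy, scipy, OpenCV 4.12 (cv2) and the standard library are available. Lean on these libraries where they do the work, as an engineer would, in place of code of your own. Each camera call takes 0.05 s, during which the arm holds its last target. There are 200 camera calls.

## Working session

There is one attempt and no reset: what is moved stays moved. The work goes in short steps, Python scripts to look and compute and a tool call to move; the robot and the scene stay as the last step left them, time stands still between calls to the robot, and variables do not carry over. Pictures are saved under pics/ and viewed, at most 10 in all, crops included, and the job is handed in when it is done.

Besides the shell and the picture viewer there is one more tool, called after "Emit:" as name([rows], argument=value, ...), one row to a line, values as JSON. arm_command: Moves the arm, as the interface text tells. Shifts and turns lie within -1 to 1; 1 stands for 0.2 m of shift or pi rad of turn. Its arguments: {"type":"object","properties":{"increments":{"type":"array","items":{"type":"array","items":{"type":"number","minimum":-1,"maximum":1}}},"fingers":{"type":"number"},"force":{"type":"number"}},"required":["increments"]}

```bash
mkdir -p pics; python3 - <<'E'
from plant import *
import cv2,numpy as np
for n in("scene","top"):
    c=read_camera(n);cv2.imwrite(f"pics/{n}0.png",c["image"][:,:,::-1]);print(n,c["fx"],c["fy"],c["cx"],c["cy"],np.round(c["T"],4).tolist())
s=read_state();print(s["t"],s["tool_pos"],s["orientation"],s["opening"])
E
```

```text
scene 417.96995120536764 417.96995120536764 277.1730238795671 203.33635304262194 [[-0.6829, -0.4345, 0.5872, -0.1723], [-0.7305, 0.4103, -0.5459, 0.6027], [-0.0038, -0.8017, -0.5977, 0.7988], [0.0, 0.0, 0.0, 1.0]]
top 508.95201283397887 508.95201283397887 281.0454570447872 208.63967091636417 [[0.0105, -0.9933, 0.1151, 0.4133], [-0.9998, -0.0121, -0.0128, -0.0477], [0.0141, -0.1149, -0.9933, 1.3084], [0.0, 0.0, 0.0, 1.0]]
0.1 [ 0.20051054 -0.56529686  0.40380656] [-3.09451281e+00 -5.32405245e-01  2.09723736e-04] 0.09305347153896804
```

View pics/scene0.png

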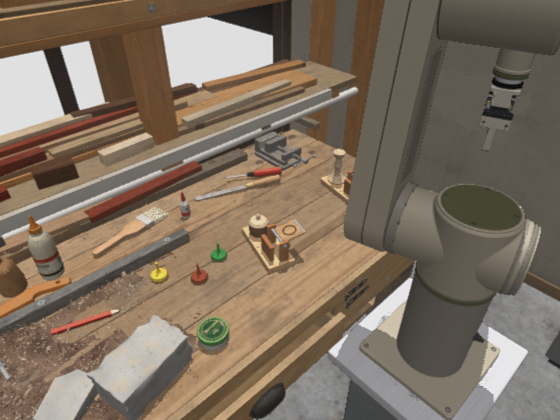

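View pics/top0.png

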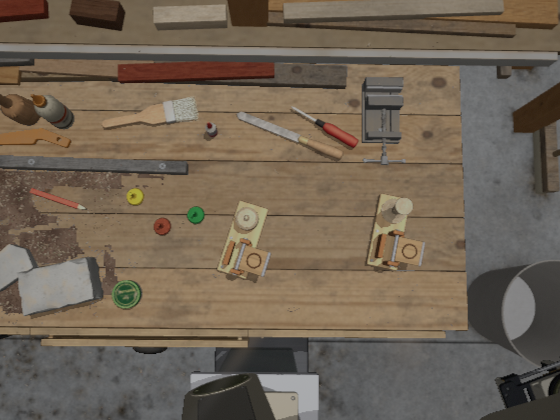

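The scene picture shows two stands. The one at top-view (245,240) has a dark body with a pale knobbed lid, so it is the box. The one at (392,232) carries the slim candlestick. I'll confirm with an enlarged crop.

```bash
python3 - <<'E'
import cv2
a=cv2.imread("pics/top0.png")[195:290,205:285];b=cv2.imread("pics/scene0.png")[205:275,235:315]
a=cv2.resize(a,None,fx=5,fy=5,interpolation=2);b=cv2.resize(b,None,fx=5,fy=5,interpolation=2)
b=cv2.copyMakeBorder(b,0,a.shape[0]-b.shape[0],0,0,0)
cv2.imwrite("pics/crop.png",cv2.hconcat([a,b]))
E
```

```text
(no output)
```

View pics/crop.png

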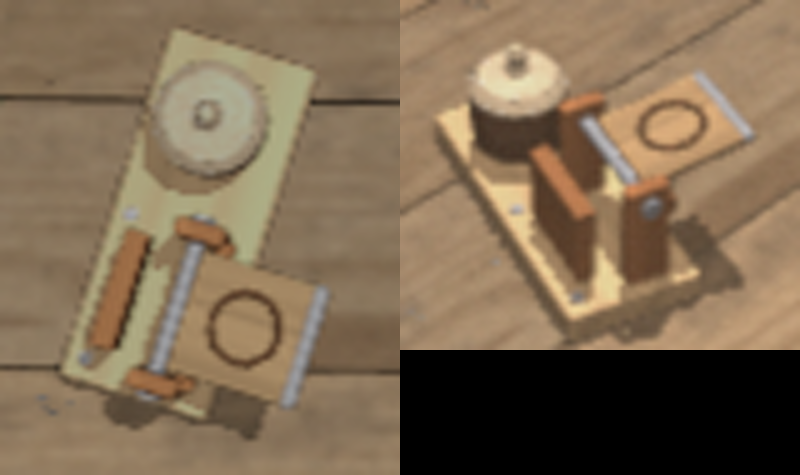

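The crop confirms it: dark body, pale knobbed lid and ring up at top pixel (245,240). I'll fit the stand pose and flag angle from both views.

```bash
cat >fit.py <<'E'
from plant import *
import numpy as np
from scipy.optimize import least_squares
def proj(c,P):
    T=c["T"];p=(np.asarray(P)-T[:3,3])@T[:3,:3]
    return np.c_[c["fx"]*p[:,0]/p[:,2]+c["cx"],c["fy"]*p[:,1]/p[:,2]+c["cy"]]
E
python3 - <<'E'
from fit import *
ct,cs=read_camera("top"),read_camera("scene")
tp=np.array([[175,30],[315,72],[62,373],[205,417],[324,289],[289,404]])/5+[205,195]
sp=np.array([[172,318],[300,72],[351,135],[36,115]])/5+[235,205]
B=np.array([[136,50,18],[136,-28,18],[-50,50,18],[-50,-28,18]])/1e3
def W(p,P):
    c,s=np.cos(p[2]),np.sin(p[2]);return P@np.array([[c,s,0],[-s,c,0],[0,0,1]])+[p[0],p[1],0]
def f(p):
    e=np.array([[x,-.072*np.cos(p[3]),.07+.072*np.sin(p[3])] for x in(.03,-.03)])
    t=proj(ct,W(p,np.r_[B,e]))-tp; s=proj(cs,W(p,np.r_[B[2:3],e,B[:1]]))-sp
    return np.r_[t.ravel(),s.ravel()]
r=least_squares(f,[.36,.06,-.3,.1]);print(r.x,np.round(r.fun.reshape(-1,2),1).tolist())
p=r.x
cup=proj(ct,[[0.4,-.3,.07]]);print(cup)
T=ct["T"]
s=read_state();print(s["q"],s["t"])
E
```

```text
[ 0.43936805  0.03532474 -0.29405308  0.14039759] [[-1.2, -1.1], [-0.1, -0.4], [-1.5, 0.2], [-0.5, 0.8], [1.6, 0.4], [1.0, 1.4], [-1.1, -0.6], [0.5, -0.5], [1.1, -0.4], [-1.2, -1.3]]
[[377.97257847 274.15156161]]
[-1.31536840e+00  1.30894422e-01  1.48884649e+00  8.98790756e-06
  1.52300246e+00 -8.53972155e-02] 0.2
```

```bash
cat >inc.py <<'E'
# usage: inc.py y,z,alpha[deg] ...  tip targets (mm) in stand frame -> rows relative to current pose
import sys;from fit import *
from scipy.spatial.transform import Rotation as Ro
S=np.array([.4394,.0353,0]);psi=-.294
ex=np.array([np.cos(psi),np.sin(psi),0]);ey=np.array([-ex[1],ex[0],0]);ez=np.array([0,0,1.])
s=read_state();R0=Ro.from_rotvec(s["orientation"]);p0=np.array(s["tool_pos"])
tip=p0+R0.apply([0,0,.186])-S;z=R0.apply([0,0,1])
print("t",round(s["t"],2),"tip x,y,z mm",np.round([1e3*tip@ex,1e3*tip@ey,1e3*tip[2]],1),"alpha",round(np.degrees(np.arctan2(z@ey,-z[2])),1),"F",np.round(s["force"],1),"open",round(s["opening"],3),"q",np.round(s["q"],2))
for a in sys.argv[1:]:
    y,zz,al=map(float,a.split(","));al=np.radians(al);c,sn=np.cos(al),np.sin(al)
    zt=sn*ey-c*ez;R=Ro.from_matrix(np.c_[c*ey+sn*ez,ex,zt])
    P=S+ey*y/1e3+ez*zz/1e3-.186*zt
    print(a,np.round(np.r_[R0.inv().apply(P-p0)/.2,(R0.inv()*R).as_rotvec()/np.pi],3).tolist())
E
python3 inc.py -- 2>/dev/null; python3 inc.py -110,220,45 -110,220,20
```

```text
t 0.2 tip x,y,z mm [ -54.7 -643.9  218.1] alpha 0.1 F [ 1.  -0.4  0.4] open 0.093 q [-1.32  0.13  1.49  0.    1.52 -0.09]
t 0.2 tip x,y,z mm [ -54.7 -643.9  218.1] alpha 0.1 F [ 1.  -0.4  0.4] open 0.093 q [-1.32  0.13  1.49  0.    1.52 -0.09]
-110,220,45 [1.413, -1.459, 0.265, 0.117, 0.231, -0.282]
-110,220,20 [1.615, -1.732, 0.049, 0.052, 0.103, -0.295]
```

Emit:
arm_command([
  [0.16,-0.16,0,0,0,-0.03],
  [0.36,-0.37,0,0,0,-0.08],
  [0.56,-0.58,0,0,0,-0.13],
  [0.76,-0.78,0,0,0,-0.18],
  [0.9,-0.93,0,0,0,-0.22],
], fingers=1, force=10)

```text
t: 0.82
tool_pos: [0.3086, -0.328, 0.4046]
orientation: [2.728, 1.557, 0.001]
force: [0.6, -0.2, -0.4]
opening: 0.0474
gripper_force: 0.0
```

```bash
python3 inc.py -120,200,45
```

```text
t 0.82 tip x,y,z mm [ -19.8 -385.5  218.6] alpha 0.0 F [ 0.6 -0.2 -0.4] open 0.047 q [-0.93 -0.29  1.88  0.    1.54 -0.4 ]
-120,200,45 [0.675, -0.062, 0.366, 0.03, 0.249, -0.072]
```

Emit:
arm_command([
  [0.13,-0.01,0.07,0.006,0.05,-0.014],
  [0.27,-0.025,0.15,0.012,0.1,-0.029],
  [0.4,-0.037,0.22,0.018,0.15,-0.043],
  [0.54,-0.05,0.29,0.024,0.2,-0.058],
  [0.675,-0.062,0.366,0.03,0.249,-0.072],
])

```text
t: 1.45
tool_pos: [0.367, -0.2072, 0.3315]
orientation: [-2.044, -1.51, -0.854]
force: [0.0, 0.6, -0.8]
opening: 0.001
gripper_force: 0.0
```

```bash
python3 inc.py -110,40,45; python3 - <<'E'
from plant import *
import cv2
for n in("scene","wrist"):cv2.imwrite(f"pics/{n}1.png",read_camera(n)["image"][:,:,::-1])
a=cv2.imread("pics/scene1.png");b=cv2.imread("pics/wrist1.png")
cv2.imwrite("pics/w1.png",cv2.hconcat([cv2.resize(a[150:330,160:340],(400,400)),cv2.resize(b,(400,300)).copy() if 0 else cv2.resize(b,(400,400))]))
E
```

```text
t 1.45 tip x,y,z mm [   1.8 -120.8  200.6] alpha 45.3 F [ 0.   0.6 -0.8] open 0.001 q [-0.91 -0.12  1.99  0.63  1.76 -0.65]
-110,40,45 [-0.528, -0.006, 0.603, 0.001, -0.002, -0.001]
```

View pics/w1.png

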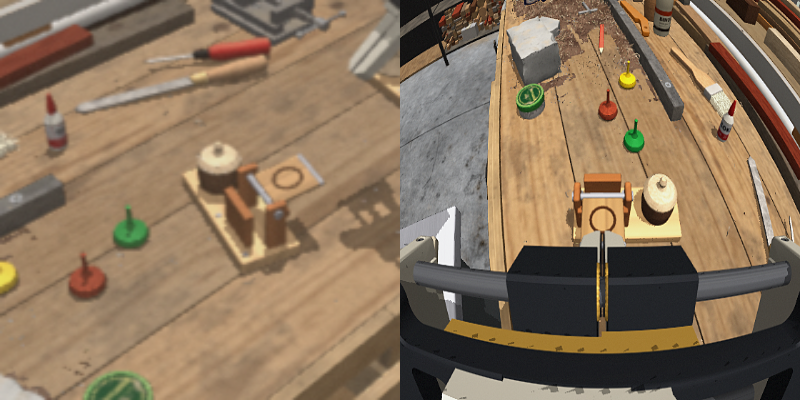

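The wrist view shows the closed fingers at (603,255) lined up with the flag's ring at (602,215), so the stand fit holds. Next I descend beside the flag.

Emit:
arm_command([
  [-0.11,0,0.12,0,0,0],
  [-0.22,0,0.24,0,0,0],
  [-0.33,0,0.36,0,0,0],
  [-0.44,0,0.49,0,0,0],
  [-0.528,-0.006,0.603,0,-0.002,0],
])

```text
t: 2.17
tool_pos: [0.3686, -0.1978, 0.1708]
orientation: [-2.055, -1.515, -0.841]
force: [-0.4, 0.1, -0.1]
opening: 0.0005
gripper_force: 0.0
```

```bash
python3 - >path.txt <<'E'
import numpy as np
for th in range(0,91,10):
    al=45 if th<=30 else 45-(th-30)*.75
    d=40-th*20/90;t,a=np.radians([th,al])
    n=np.array([np.cos(a),np.sin(a)]);z=np.array([np.sin(a),-np.cos(a)])
    P=70*np.array([-np.cos(t),np.sin(t)])+[0,70]-11.5*n+d*z
    print(th,np.round(P,0),al)
for th in range(90,181,10):
    t=np.radians(th);r=50-(th-90)/18
    P=r*np.array([-np.cos(t),np.sin(t)])+[0,70]-3*np.array([np.sin(t),np.cos(t)])+[-7.5,0];print(th,np.round(P,0))
E
cat path.txt; python3 inc.py -52,40,45 -50,46,45
```

```text
0 [-50.  34.] 45
10 [-50.  47.] 45
20 [-49.  61.] 45
30 [-45.  73.] 45
40 [-44.  83.] 37.5
50 [-41.  93.] 30.0
60 [-35. 102.] 22.5
70 [-29. 109.] 15.0
80 [-21. 115.] 7.5
90 [-12. 120.] 0.0
90 [-11. 120.]
100 [ -2. 119.]
110 [  6. 117.]
120 [ 14. 113.]
130 [ 21. 109.]
140 [ 27. 103.]
150 [31. 96.]
160 [35. 89.]
170 [37. 81.]
180 [38. 73.]
t 2.17 tip x,y,z mm [   0.6 -113.2   38.2] alpha 44.5 F [-0.4  0.1 -0.1] open 0.001 q [-0.89  0.14  2.07  0.63  1.47 -0.83]
-52,40,45 [0.217, -0.001, 0.208, 0.001, 0.003, -0.001]
-50,46,45 [0.245, -0.001, 0.194, 0.001, 0.003, -0.001]
```

Emit:
arm_command([
  [0.04,0,0.04,0,0,0],
  [0.09,0,0.085,0,0,0],
  [0.14,0,0.13,0,0.001,0],
  [0.18,0,0.17,0,0.002,0],
  [0.217,0,0.208,0,0.003,0],
])

```text
t: 2.8
tool_pos: [0.3868, -0.139, 0.173]
orientation: [-2.046, -1.51, -0.852]
force: [0.7, 0.2, 0.9]
opening: 0.0008
gripper_force: 0.0
```

```bash
python3 inc.py -50,46,45 -50,53,45 -49,60,45 -47,67,45 -45,73,45
```

```text
t 2.8 tip x,y,z mm [  1.  -50.1  42. ] alpha 45.2 F [0.7 0.2 0.9] open 0.001 q [-0.78  0.07  2.13  0.69  1.41 -0.76]
-50,46,45 [0.018, -0.001, -0.014, 0.001, -0.001, -0.001]
-50,53,45 [0.043, -0.001, -0.038, 0.001, -0.001, -0.001]
-49,60,45 [0.071, -0.001, -0.06, 0.001, -0.001, -0.001]
-47,67,45 [0.103, -0.001, -0.077, 0.001, -0.001, -0.001]
-45,73,45 [0.131, -0.001, -0.091, 0.001, -0.001, -0.001]
```

Emit:
arm_command([
  [0.018,0,-0.014,0,0,0],
  [0.043,0,-0.038,0,0,0],
  [0.071,0,-0.06,0,0,0],
  [0.103,0,-0.077,0,0,0],
  [0.131,0,-0.091,0,0,0],
])

```text
t: 3.42
tool_pos: [0.3881, -0.1346, 0.2045]
orientation: [-2.047, -1.508, -0.852]
force: [-0.2, -0.5, -0.4]
opening: 0.0005
gripper_force: 0.3
```

```bash
python3 inc.py -45,78,41 -44,83,37.5 -43,88,34 -41,93,30 -38,98,26
```

```text
t 3.42 tip x,y,z mm [  1.  -45.4  73.5] alpha 45.2 F [-0.2 -0.5 -0.4] open 0.0 q [-0.77 -0.    2.14  0.69  1.46 -0.71]
-45,78,41 [0.086, -0.001, -0.012, 0.001, -0.023, -0.001]
-44,83,37.5 [0.163, -0.001, -0.02, 0.001, -0.043, -0.002]
-43,88,34 [0.241, -0.002, -0.025, 0.001, -0.062, -0.002]
-41,93,30 [0.329, -0.002, -0.02, 0.001, -0.085, -0.002]
-38,98,26 [0.419, -0.003, -0.008, 0.001, -0.107, -0.002]
```

Emit:
arm_command([
  [0.086,0,-0.012,0,-0.023,0],
  [0.163,0,-0.02,0,-0.043,0],
  [0.241,-0.002,-0.025,0,-0.062,0],
  [0.329,-0.002,-0.02,0,-0.085,-0.002],
  [0.419,-0.003,-0.008,0,-0.107,-0.002],
])

```text
t: 4.05
tool_pos: [0.4046, -0.0786, 0.2653]
orientation: [-2.273, -1.685, -0.525]
force: [-0.5, -0.5, -0.5]
opening: 0.0005
gripper_force: 0.3
```

```bash
python3 inc.py -35,102,22 -31,106,18 -26,110,14 -21,114,10 -16,117,6; python3 - <<'E'
from plant import *
import cv2
cv2.imwrite("pics/s2.png",cv2.resize(read_camera("scene")["image"][190:290,210:330,::-1],(720,600)))
E
```

```text
t 4.05 tip x,y,z mm [  0.5 -38.1  97.9] alpha 25.8 F [-0.5 -0.5 -0.5] open 0.001 q [-0.52 -0.26  2.16  0.45  1.37 -0.35]
-35,102,22 [0.085, 0.001, -0.01, 0.001, -0.021, 0.0]
-31,106,18 [0.176, 0.001, -0.012, 0.001, -0.044, -0.0]
-26,110,14 [0.271, 0.001, -0.009, 0.001, -0.066, -0.0]
-21,114,10 [0.366, 0.001, -0.0, 0.001, -0.088, -0.0]
-16,117,6 [0.457, 0.001, 0.017, 0.001, -0.11, -0.0]
```

View pics/s2.png

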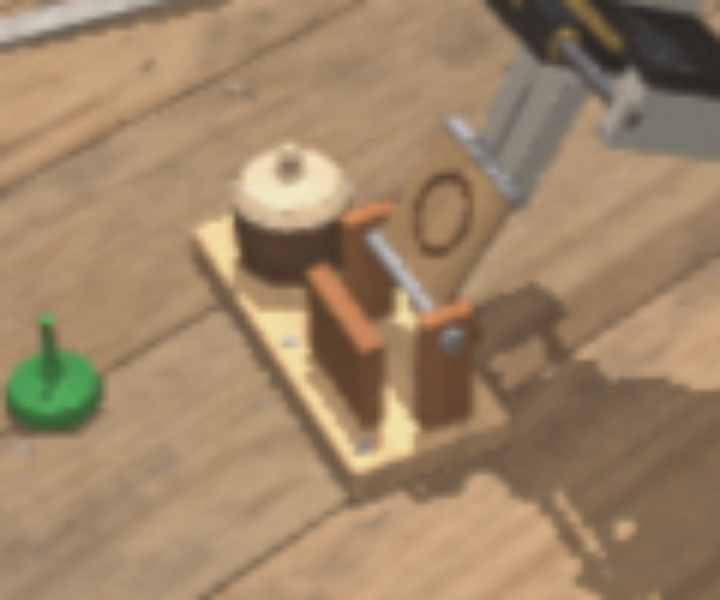

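The flag is lifted about 50° (rod from (450,120) to (515,195)) and rests against the fingers, so the path is working.

Emit:
arm_command([
  [0.085,0,-0.01,0,-0.021,0],
  [0.176,0,-0.012,0,-0.044,0],
  [0.271,0,-0.009,0,-0.066,0],
  [0.366,0,0,0,-0.088,0],
  [0.457,0,0.017,0,-0.11,0],
])

```text
t: 4.72
tool_pos: [0.4288, 0.0015, 0.3017]
orientation: [-2.472, -1.833, -0.134]
force: [0.3, -1.2, -1.0]
opening: 0.0007
gripper_force: 0.3
```

```bash
python3 inc.py -12,119,3 -8,120,0 -3,119,0 1,118,0 5,117,0
```

```text
t 4.72 tip x,y,z mm [  0.2 -15.7 116.8] alpha 6.1 F [ 0.3 -1.2 -1. ] open 0.001 q [-0.16 -0.3   2.08  0.11  1.34  0.11]
-12,119,3 [0.07, 0.002, -0.008, 0.001, -0.017, -0.0]
-8,120,0 [0.139, 0.002, -0.007, 0.001, -0.034, -0.0]
-3,119,0 [0.163, 0.002, 0.001, 0.001, -0.034, -0.0]
1,118,0 [0.183, 0.002, 0.008, 0.001, -0.034, -0.0]
5,117,0 [0.202, 0.002, 0.015, 0.001, -0.034, -0.0]
```

Emit:
arm_command([
  [0.07,0,-0.008,0,-0.017,0],
  [0.139,0,-0.007,0,-0.034,0],
  [0.163,0,0.001,0,-0.034,0],
  [0.183,0,0.008,0,-0.034,0],
  [0.202,0,0.015,0,-0.034,0],
])

```text
t: 5.35
tool_pos: [0.4405, 0.0396, 0.3026]
orientation: [2.523, 1.869, 0.004]
force: [-0.5, -0.9, -0.1]
opening: 0.0004
gripper_force: 0.4
```

```bash
python3 inc.py 9,115,0 13,113,0 17,111,0 20,109,0 23,107,0
```

```text
t 5.35 tip x,y,z mm [  0.3   4.7 116.6] alpha 0.1 F [-0.5 -0.9 -0.1] open 0.0 q [-0.03 -0.24  2.03  0.    1.34  0.27]
9,115,0 [0.023, 0.001, 0.008, 0.001, -0.0, -0.001]
13,113,0 [0.043, 0.001, 0.018, 0.001, -0.0, -0.001]
17,111,0 [0.063, 0.001, 0.028, 0.001, -0.0, -0.001]
20,109,0 [0.078, 0.001, 0.038, 0.001, -0.0, -0.001]
23,107,0 [0.093, 0.001, 0.048, 0.001, -0.0, -0.001]
```

Emit:
arm_command([
  [0.023,0,0.008,0,0,0],
  [0.043,0,0.018,0,0,0],
  [0.063,0,0.028,0,0,0],
  [0.078,0,0.038,0,0,0],
  [0.093,0,0.048,0,0,0],
])

```text
t: 5.98
tool_pos: [0.4461, 0.0578, 0.2931]
orientation: [2.522, 1.87, 0.004]
force: [-1.5, 0.1, -1.1]
opening: 0.0004
gripper_force: 0.3
```

```bash
python3 inc.py 27,103,0 31,96,0 35,89,0 37,84,0 38,80,0;  python3 - <<'E'
from plant import *
import cv2
cv2.imwrite("pics/s3.png",cv2.resize(read_camera("scene")["image"][190:290,210:330,::-1],(720,600)))
E
```

```text
t 5.97 tip x,y,z mm [  0.4  23.6 107.1] alpha 0.0 F [-1.5  0.1 -1.1] open 0.0 q [ 0.01 -0.21  2.02 -0.    1.32  0.31]
27,103,0 [0.018, 0.001, 0.02, 0.001, -0.0, -0.0]
31,96,0 [0.038, 0.001, 0.055, 0.001, -0.0, -0.0]
35,89,0 [0.058, 0.0, 0.09, 0.001, -0.0, -0.0]
37,84,0 [0.068, 0.0, 0.115, 0.001, -0.0, -0.0]
38,80,0 [0.073, 0.0, 0.135, 0.001, -0.0, -0.0]
```

View pics/s3.png

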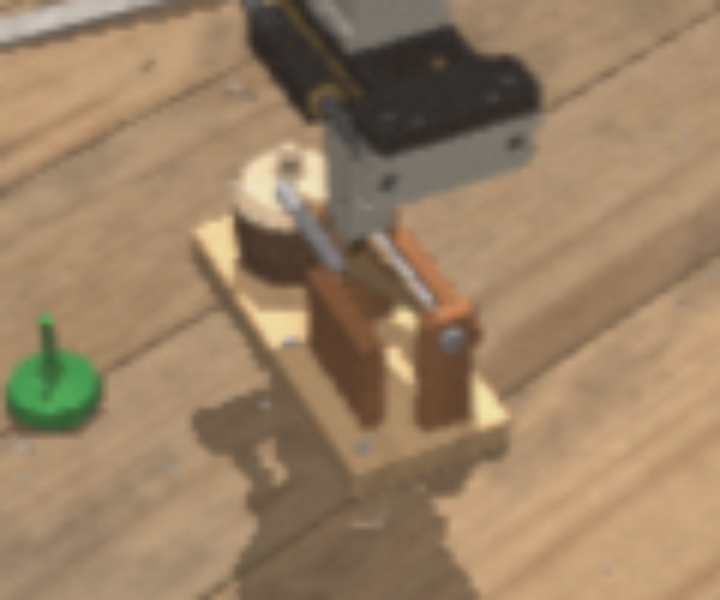

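The flag has passed upright and leans left at about 140° (rod from (285,185) to (340,265)). I keep pressing.

Emit:
arm_command([
  [0.018,0,0.02,0,0,0],
  [0.038,0,0.055,0,0,0],
  [0.058,0,0.09,0,0,0],
  [0.068,0,0.115,0,0,0],
  [0.073,0,0.135,0,0,0],
])

```text
t: 6.65
tool_pos: [0.4503, 0.0717, 0.2658]
orientation: [2.522, 1.87, 0.003]
force: [0.0, -0.6, 0.8]
opening: 0.0001
gripper_force: 0.3
```

```bash
python3 inc.py 40,78,0 41,76,0 42,75,0 42,74,0 42,73,0
```

```text
t 6.65 tip x,y,z mm [ 0.4 38.1 79.8] alpha 0.0 F [ 0.  -0.6  0.8] open 0.0 q [ 0.05 -0.15  2.03 -0.    1.26  0.34]
40,78,0 [0.01, 0.001, 0.009, 0.001, -0.0, -0.0]
41,76,0 [0.015, 0.001, 0.019, 0.001, -0.0, -0.0]
42,75,0 [0.02, 0.001, 0.024, 0.001, -0.0, -0.0]
42,74,0 [0.02, 0.001, 0.029, 0.001, -0.0, -0.0]
42,73,0 [0.02, 0.001, 0.034, 0.001, -0.0, -0.0]
```

Emit:
arm_command([
  [0.01,0,0.009,0,0,0],
  [0.015,0,0.016,0,0,0],
  [0.02,0,0.022,0,0,0],
  [0.02,0,0.027,0,0,0],
  [0.02,0,0.03,0,0,0],
])

```text
t: 7.28
tool_pos: [0.4516, 0.0755, 0.2603]
orientation: [2.522, 1.87, 0.004]
force: [0.4, 0.4, 0.8]
opening: 0.0003
gripper_force: 0.3
```

```bash
python3 inc.py
```

```text
t 7.28 tip x,y,z mm [ 0.7 42.2 74.3] alpha 0.1 F [0.4 0.4 0.8] open 0.0 q [ 0.05 -0.14  2.03 -0.    1.25  0.35]
```

Not at the stop yet, since the force is still low. I press in 0.4 mm steps, holding at the end of each call.

Emit:
arm_command([
  [0,0,0.002,0,0,0],
  [0,0,0.004,0,0,0],
  [0,0,0.006,0,0,0],
  [0,0,0.007,0,0,0],
  [0,0,0.007,0,0,0],
])

```text
t: 7.9
tool_pos: [0.4516, 0.0755, 0.2593]
orientation: [2.522, 1.87, 0.004]
force: [-1.6, 0.6, 5.2]
opening: 0.0006
gripper_force: 2.6
```

Emit:
arm_command([
  [0,0,0.001,0,0,0],
  [0,0,0.002,0,0,0],
  [0,0,0.002,0,0,0],
  [0,0,0.002,0,0,0],
  [0,0,0.002,0,0,0],
])

```text
t: 8.52
tool_pos: [0.4516, 0.0754, 0.2592]
orientation: [2.522, 1.87, 0.004]
force: [-2.7, 0.4, 8.7]
opening: 0.0008
gripper_force: 4.2
```

Force rises to 8.7 N with almost no travel, so the flag is on its stop. I retreat straight up.

Emit:
arm_command([
  [0,0,-0.02,0,0,0],
  [0,0,-0.08,0,0,0],
  [0,0,-0.2,0,0,0],
  [0,0,-0.4,0,0,0],
  [0,0,-0.6,0,0,0],
])

```text
t: 9.15
tool_pos: [0.4509, 0.0754, 0.3801]
orientation: [2.522, 1.87, 0.004]
force: [0.6, 0.7, -0.3]
opening: 0.0002
gripper_force: 0.0
```

Emit:
arm_command([
  [-0.1,0,-0.1,0,0,0],
  [-0.3,0,-0.1,0,0,0],
  [-0.5,0,-0.1,0,0,0],
  [-0.7,0,-0.1,0,0,0],
  [-0.7,0,-0.1,0,0,0],
])

```text
t: 9.78
tool_pos: [0.4098, -0.0603, 0.3991]
orientation: [2.525, 1.864, 0.004]
force: [-0.3, -0.2, 0.7]
opening: 0.0004
gripper_force: 0.0
```

```bash
python3 inc.py; python3 - <<'E'
from plant import *
import cv2
a=read_camera("scene")["image"][190:290,210:310,::-1];b=read_camera("top")["image"][190:290,195:295,::-1]
cv2.imwrite("pics/s4.png",cv2.hconcat([cv2.resize(x,(400,400)) for x in(a,b)]))
E
```

```text
t 9.78 tip x,y,z mm [ 2.000e-01 -1.000e+02  2.131e+02] alpha 0.0 F [-0.3 -0.2  0.7] open 0.0 q [-0.27 -0.4   1.98  0.    1.55  0.03]
```

View pics/s4.png

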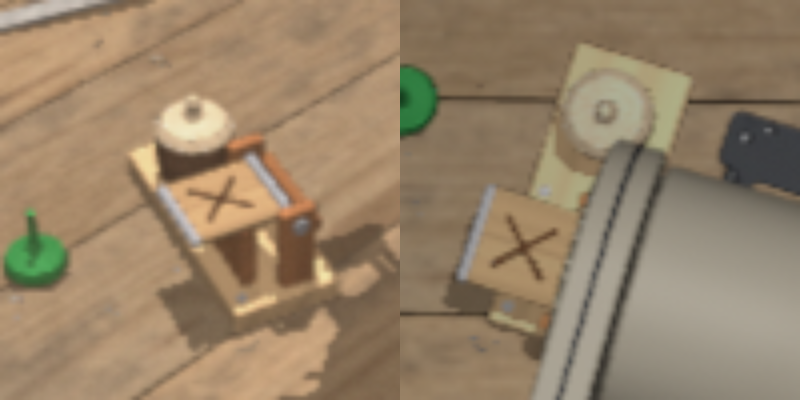

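The cross shows, the flag lies level on its rest (scene crop: rod from (160,190) to (198,243)), and the box is undisturbed. I'll hand it in.

```bash
python3 -c "
from plant import *
print(close_job())"
```

```text
the job is handed in; nothing more can be done
None
```

The turned box's flag lies flat against its stop on the left, showing the cross; the box and the candle cup's flag were left alone, and the job was handed in at about 10 s.

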